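Check the torch battery with the tester pen

TASK

Lay the upright aluminium torch on its side in the notches of the grey charging cradle and let go of it. Then take the tester pen out of its wooden stand and, holding the pen upright, press its sprung pin lightly on the raised steel band round the torch's barrel, so that the pin is pushed roughly halfway in; finish like that, still holding the pen there. Leave the other things on the table where they are.

Things in the scene. Friction and masses are not known exactly. Their poses are not given: they have to be found in the camera images.
- torch: Silver aluminium pocket torch, loose, 130 to 210 g, standing on its lens with the tail up; 150 mm long. Origin: centre of the lens face; z runs along the torch to its tail. Head 38 mm diameter from z 0 to 30, cone to z 38, then round barrel 28 mm diameter to z 150 (a 2 mm rubber button tops the tail). Round about z, any roll is the same. The raised band lies at z 70 to 82.
- torch_band (a point): Centre, on the torch's axis, of the raised steel band: 36 mm diameter, 12 mm wide, 76 mm from the lens face. Its surface is 18 mm from this point. The spot to touch is the top of the band when the torch lies in the cradle.
- torch_mid (a point): Point on the torch's axis 92 mm from the lens face: the part of the barrel that belongs over the middle of the cradle (barrel reaches 54 mm to the head side of it and 58 mm to the tail side).
- cradle: Grey plastic charging cradle, fixed. Origin under its centre; y runs along it, as the laid torch does, head to either end. Base 66 (x) by 110 (y) by 6 mm; two upright 90 degree V notches, 6 mm thick, at y -38 and +38 mm; their arms rise to about 42 mm above the table and open 40 mm wide (50 mm over all). Between the notches it is free down to the base.
- cradle_axis (a point): Where the barrel's axis runs when the torch lies in the notches: 42 mm above the table, over the cradle's centre; y along the cradle.
- stand: Dark wooden block 56 by 56 by 64 mm high, fixed, with an upright 13 mm hole through its centre that holds the tester pen. Origin: centre of the underside.
- tester: Tester pen, loose, about 60 g, upright in the stand and resting on its shoulder. Origin: the end of its pin when the pin is fully out; z runs up the pen. Pin 6 mm diameter from z 0 to 14 mm, steel shaft 10 mm diameter to z 60, round white handle 18 mm diameter from z 60 (the shoulder, on the stand's top at 64 mm) to z 134, clear cap to z 137. Grip it by the handle.
- tester_tip (a point): Rounded end (3 mm radius) of the pen's sprung pin; it is the pen's origin while the pin is fully out and moves with the pin.
- tester_pin (a joint): How far the sprung pin is pushed into the pen, m: 0 fully out, 0.010 fully in. It takes 0.6 N to start and 0.3 N for each mm more (2.1 N halfway, 3.6 N at the stop).
- bell: Bystander: stainless steel hand bell, 68 mm diameter, 118 mm high, loose; origin centre of the underside.
- mug: Bystander: white ceramic mug, 76 mm diameter with a handle, 88 mm high, loose; origin centre of the underside.
- clip: Bystander: orange plastic claw hair clip, 58 by 40 by 46 mm high, loose; origin centre of the underside.
- containers: Bystander: stack of three round lidded plastic containers, joined, 92 mm diameter at the foot, 68 mm at the top, 119 mm high, loose; origin centre of the underside.
- spectacle_case: Bystander: spectacle case, 62 by 155 by 36 mm high, loose; origin centre of the underside.
There are look-alikes about, which are no part of the job. What is meant by the torch is not blue or red, and is the larger of those in its own colour.

How it is judged:
By the outcome, as a careful person would: the job done as asked, in the order asked, and still so for the second after the job is handed in, while the arm keeps its last pose, push and grip.
It also fails if it takes over 64 s, if anything falls off the work surface, if the arm or the gripper's body presses on something with over 40 N, if the wrist force passes 120 N, or if a joint passes its speed limit or range.

ROBOT

A 7-joint arm with a two-finger parallel gripper is mounted at the origin on the work surface. World frame = base frame: x ahead of the robot, y to its left, z up, the work surface at z = 0. Lengths are in m, angles in rad, forces in N, time in s.
With the tool pointing down it reaches from about 0.4 to 0.85 m from the base axis. Payload 4.5 kg.
Tool frame: the origin (TCP) lies where the fingers leave the gripper's body, on its centre line; the fingertips stand 64 mm ahead of it and the grasp point (between the pads) lies 45 mm ahead of it; z points along the fingers, y is the line along which they close (so a half turn about z gives the same grasp; the last joint's range is limited). The gripper opens to 88 mm and grips with 3 to 60 N. Pads are 18 mm wide; open, the fingers measure 123 mm over their backs; the gripper's body (75 mm by 187 mm) begins 45 mm behind the grasp point.
Start: joints at [1.223, 0.689, -0.195, 1.565, 0.157, 0.902, -0.215], TCP at [0.233, -0.58, 0.303] pointing down, gripper open.
Joint ranges: [-3.01, 3.01], [-0.46, 2.08], [-1.47, 1.51], [0.13, 2.56], [-1, 4.14], [0.04, 2.09], [-2.66, 2.66]. Speed limits (rad/s): [2.57, 2.57, 3.14, 3.14, 3.14, 3.14, 3.14].

INTERFACE

Orientations are given as a unit quaternion [x, y, z, w].
In Python, from plant import r gives the robot as it stands.
- The arm moves only by the tool play_rows, never from a script. Its arguments are lists of equal length, an entry for each row: "translation": the shift along the tool's x, y, z in m, a list of three; "delta_rot": the turn, a rotation vector about the tool's x, y, z in degrees, a list of three; "grip": the opening, from -1 (shut) to 1 (fully open). In form: {"translation": [[x, y, z], ...], "delta_rot": [[rx, ry, rz], ...], "grip": [grip, ...]}. A call has 1 to 20 rows; each row shifts and turns the commanded pose from where the row before left it, along the tool's axes as they then stand; what a row does not reach is not made up. A row lasts 1/8 s, in which the tool goes at most 62.5 mm and 10.7 degrees, less where a joint would pass 70% of its speed; a pose out of reach is approached as far as the arm can. A call with a gripper value outside its range is refused whole. The fingers move at their own pace and stop on an object; "squeeze" is the grip in N (left out, the last holds). Time passes only in rows, so rows that do not move let the fingers close. It gives the time, the measured TCP pose, the force, the opening and the grip force at its end, in the units of the state.
- r.get_state(): the state, without advancing time (a new reading comes with each control period).
- r.snapshot(name): name is "scene" or "top" or "wrist"; returns the picture (400x640x3 uint8, blue, green, red); there is no depth.
- r.get_calibration(name): a dict with "intrinsics" (3x3 intrinsics, pixels), "k1" (the pictures are not rectified: a ray, as slopes to the right and down, at radius r is drawn at 1 + k1 r^2 times it, then the intrinsics apply), "eye" and "rotation" of the camera in the world. Camera axes: x right, y up, looking along -z (the intrinsics and any distortion apply to the point x, -y, -z); pixel columns grow to the right and rows downward; lengths in m; the calibration is good to about 2 mm. A picture is of the moment at which its call begins: read the wrist's pose just before it. get_calibration takes no time and is no camera call; for the wrist camera it gives the pose at the moment of the call.
- r.finish_job(): hands the job in; it is judged then, once.
Trained networks look in the newest picture that a camera, given by its name, has taken for a name from the list of things; names that differ only in an ending like _2 or _b are one class to them, and where a whole thing is asked for, a point or a joint stands for the part that bears it (a point fixed in the world has none). Each returns a list of dicts, best first, with "confidence" (0 to 1); they miss things now and then, are a little off and sometimes report something else, mostly with a low value. They report only what shows in the picture. A call takes as long as a camera call. They do not tell look-alikes from the thing itself.
- r.look_for(camera, target): "point" ([x, y, z] in m, in world coordinates, good to about 4 mm: the middle of the surface that is visible of it).
- r.silhouettes(camera, target): "pixels" (400x640 bool, what is visible of it).
The state is a dict: "clock": time; "q": joint angles; "qd": joint speeds; "joint_torque": joint torques, N m; "tool_pos": TCP position; "eef_rot": TCP orientation; "contact_force": force on the tool from outside, world axes, zero at the start; "moment": the same for the moment, N m; "opening": opening from 0.0 (shut) to 1.0 (fully open); "finger_force": force on a finger pad.
Only numpy, scipy, OpenCV 4.12 (cv2) and the standard library are available. Lean on these libraries where they do the work, as an engineer would, in place of code of your own. Each camera call takes 0.05 s, during which the arm holds its last target. There are 200 camera calls.

## Working session

There is one attempt and no reset: what is moved stays moved. The work goes in short steps, Python scripts to look and compute and a tool call to move; the robot and the scene stay as the last step left them, time stands still between calls to the robot, and variables do not carry over. Pictures are saved under pics/ and viewed, at most 13 in all, crops included, and the job is handed in when it is done.

Besides the shell and the picture viewer there is one more tool, called after "Emit:" in YAML: its name, and indented under it one key for each argument. play_rows: Moves the arm, as the interface text tells. Its arguments: {"type":"object","properties":{"translation":{"type":"array","items":{"type":"array","items":{"type":"number"}}},"delta_rot":{"type":"array","items":{"type":"array","items":{"type":"number"}}},"grip":{"type":"array","items":{"type":"number"}},"squeeze":{"type":"number"}},"required":["translation","delta_rot","grip"]}

```bash
ls; mkdir -p pics
cat > h.py <<'E'
import numpy as np, cv2
from plant import r
from scipy.spatial.transform import Rotation as R
E
python3 - <<'E'
from h import *
s=r.get_state(); print(s)
a=r.snapshot("scene"); b=r.snapshot("top")
cv2.imwrite("pics/scene.png",a); cv2.imwrite("pics/top.png",b)
for c in ("scene","top"):
    k=r.get_calibration(c); print(c,k)
    for t in ("torch","torch_band","cradle","stand","tester","tester_tip","bell","mug","clip","containers","spectacle_case"):
        try: print(t,[(np.round(d["point"],4).tolist(),round(d["confidence"],2)) for d in r.look_for(c,t)])
        except Exception as e: print(t,e)
E
```

```text
pics
{'clock': 0.0, 'q': array([ 1.22278573,  0.68997507, -0.1945239 ,  1.56630728,  0.1572996 ,
        0.9024894 , -0.21512222]), 'qd': array([-0.00019487,  0.00099057, -0.00121692, -0.00054415, -0.00209874,
        0.00108923,  0.00163605]), 'joint_torque': array([-2.60155666e-04, -5.27553749e+01, -1.26683056e+00, -1.53428203e+01,
       -5.26099058e-02,  6.52346411e-03,  1.64743278e-04]), 'tool_pos': array([ 0.23265822, -0.57954658,  0.30192553]), 'eef_rot': array([ 9.81826294e-01,  1.89779689e-01, -2.28770558e-04, -8.63817896e-04]), 'contact_force': array([-0.81990097, -0.88824227,  0.46626459]), 'moment': array([-0.00512944, -0.00941321,  0.01389789]), 'finger_force': 0.0, 'opening': 1.0023411928410988}
scene {'intrinsics': array([[473.09242749,   0.        , 326.92293765],
       [  0.        , 473.09242749, 196.20591517],
       [  0.        ,   0.        ,   1.        ]]), 'k1': -0.07681537624582631, 'eye': array([ 1.0584689 , -0.49075036,  0.87203202]), 'rotation': array([0.34920479, 0.12583074, 0.3348697 , 0.86607443])}
torch [([0.7411, -0.0639, 0.084], 0.97), ([0.7327, 0.
[... 1235 characters left out ...]
 0.84), ([0.5595, -0.11, 0.0631], 0.71), ([0.6161, -0.0095, 0.1017], 0.63), ([0.7163, 0.0125, 0.0675], 0.59)]
cradle [([0.4412, -0.0036, 0.0064], 0.79), ([0.6382, 0.1619, 0.0312], 0.25)]
stand [([0.457, 0.2208, 0.0646], 0.78), ([0.4672, -0.2115, 0.1146], 0.22)]
tester [([0.4677, -0.2127, 0.1162], 0.73), ([0.4624, 0.2272, 0.1372], 0.54)]
tester_tip [([0.5518, 0.1024, 0.0291], 0.29)]
bell [([0.6323, -0.1871, 0.0361], 0.73)]
mug [([0.6372, 0.1611, 0.03], 0.72), ([0.5519, 0.1017, 0.0323], 0.61), ([0.6155, -0.0094, 0.0951], 0.28)]
clip [([0.5515, 0.1031, 0.0314], 0.7)]
containers [([0.4664, -0.213, 0.1165], 0.74)]
spectacle_case [([0.6046, 0.3937, 0.0332], 0.89), ([0.465, -0.2099, 0.1165], 0.26)]
```

View pics/scene.png

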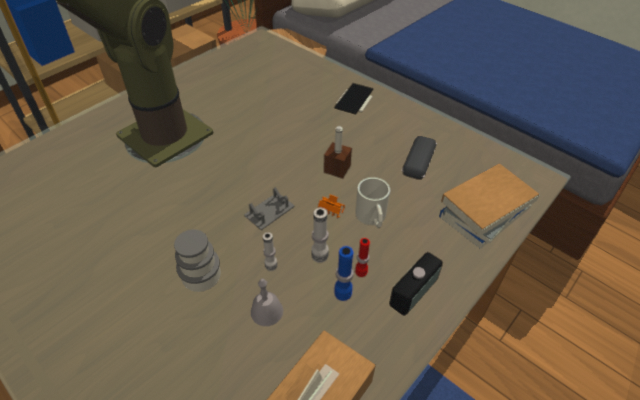

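View pics/top.png

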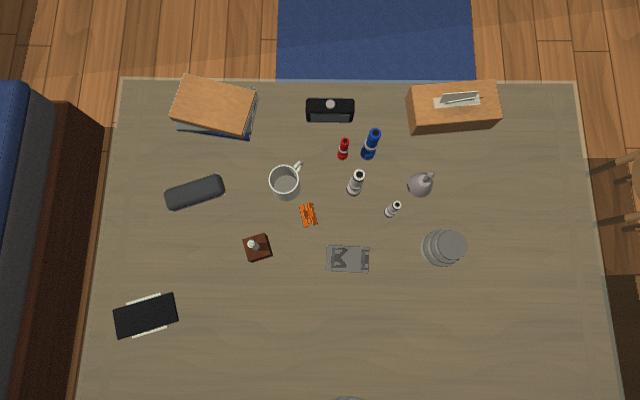

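The scene picture shows the larger silver torch at about (320,235), the cradle at (270,208) and the stand with the pen at (338,155). The smaller silver torch is at (269,250). In the top picture the torch is at (356,182), the cradle at (348,259) and the stand at (257,247). Next I fit positions with the silhouettes.

```bash
cat >> h.py <<'E'
from scipy.optimize import minimize
def proj(k,P):
    c=R.from_quat(k["rotation"]).inv().apply(np.asarray(P)-k["eye"])
    m=np.c_[c[:,0],-c[:,1]]/(-c[:,2:3]); m=m*(1+k["k1"]*(m**2).sum(1,keepdims=True))
    K=k["intrinsics"]; return m*[K[0,0],K[1,1]]+K[:2,2]
def cyl(zr):
    a=np.linspace(0,2*np.pi,24,endpoint=False)
    return np.concatenate([np.c_[q*np.cos(a),q*np.sin(a),0*a+z] for z,q in zr])
def box(sx,sy,z0,z1): return np.array([[i*sx/2,j*sy/2,z] for i in(-1,1) for j in(-1,1) for z in(z0,z1)])
TORCH=[cyl([(0,.019),(.03,.019)]),cyl([(.03,.019),(.038,.014)]),cyl([(.038,.014),(.15,.014)]),cyl([(.07,.018),(.082,.018)])]
def blade(y,s): # one notch plate approximated
    return np.array([[x,y+t,z] for t in(-.003,.003) for x,z in((s*.0,.006),(s*.0,.022),(s*.02,.042),(s*.025,.042),(s*.025,.006))])
CRADLE=[box(.066,.11,0,.006)]
STAND=[box(.056,.056,0,.064)]
PEN=[cyl([(.06,.009),(.137,.009)])]
def mask(k,parts,T,S=4):
    m=np.zeros((400*S,640*S),np.uint8)
    for p in parts:
        h=cv2.convexHull(((proj(k,T(p))+.5)*S).astype(np.float32)).round().astype(np.int32)
        cv2.fillConvexPoly(m,h,1)
    return cv2.resize(m.astype(np.float32),(640,400),interpolation=cv2.INTER_AREA)
def fit(obs,parts,Tf,p0,step):
    """obs: list of (calib, bool mask)"""
    def cost(p):
        return sum(np.abs(mask(k,parts,lambda P:Tf(p,P))-b).sum()/b.sum() for k,b in obs)
    p0=np.array(p0,float); sx=np.vstack([p0]+[p0+np.eye(len(p0))[i]*step[i] for i in range(len(p0))])
    s=minimize(cost,p0,method="Nelder-Mead",options=dict(initial_simplex=sx,xatol=1e-4,fatol=1e-4))
    return s.x,s.fun/len(obs)
def pick(c,name,near):
    k=r.get_calibration(c); u=proj(k,[near])[0]; best=None
    for d in r.silhouettes(c,name):
        b=np.asarray(d["pixels"],bool)
        if b.sum()<20: continue
        ys,xs=np.nonzero(b); e=np.hypot(xs.mean()-u[0],ys.mean()-u[1])
        if best is None or e<best[0]: best=(e,b,d["confidence"])
    if best: print(c,name,"px off",round(best[0],1),"conf",round(best[2],2),"n",best[1].sum(),"lo",np.argwhere(best[1]).min(0),"hi",np.argwhere(best[1]).max(0))
    return (k,best[1]) if best and best[0]<15 else None
yaw=lambda p,P: R.from_euler("z",p[2]).apply(P)+[p[0],p[1],0]
xy=lambda p,P: P+[p[0],p[1],0]
E
cat > m.py <<'E'
from h import *
r.snapshot("scene"); r.snapshot("top")
G=lambda n,near:[o for o in (pick(c,n,near) for c in("scene","top")) if o is not None]
def rep(n,obs,*a):
    print(n,"both",*[np.round(v,4) for v in fit(obs,*a)])
    for o in obs: print("   single",*[np.round(v,4) for v in fit([o],*a)])
rep("torch",G("torch",[.625,-.017,.08]),TORCH,xy,[.625,-.017],[.01,.01])
rep("stand+pen",[(a[0],a[1]|b[1]) for a,b in zip(G("stand",[.465,.217,.04]),G("tester",[.465,.22,.1]))],STAND+PEN,yaw,[.465,.215,.2],[.01,.01,.15])
rep("pen",G("tester",[.465,.22,.1]),PEN,lambda p,P:xy(p,P)+[0,0,.004],[.465,.215],[.01,.01])
CR=CRADLE+[blade(y,s) for y in(-.038,.038) for s in(-1,1)]
rep("cradle",G("cradle",[.446,-.002,.01]),CR,yaw,[.446,-.002,0],[.01,.01,.1])
E
python3 m.py
```

```text
scene torch px off 3.4 conf 0.66 n 761 lo [209 311] hi [263 327]
top torch px off 1.6 conf 0.92 n 328 lo [170 347] hi [196 364]
torch both [ 0.627  -0.0141] 0.1377
   single [ 0.6275 -0.017 ] 0.082
   single [ 0.6274 -0.0134] 0.117
scene stand px off 3.2 conf 0.85 n 710 lo [143 323] hi [178 351]
top stand px off 4.9 conf 0.97 n 537 lo [233 242] hi [262 272]
scene tester px off 4.7 conf 0.46 n 132 lo [127 335] hi [151 341]
top tester px off 5.0 conf 0.41 n 67 lo [241 248] hi [249 258]
stand+pen both [0.4656 0.23   0.2705] 0.1356
   single [0.4654 0.2286 0.2842] 0.1169
   single [0.4673 0.2311 0.3181] 0.0914
scene tester px off 4.7 conf 0.46 n 132 lo [127 335] hi [151 341]
top tester px off 5.0 conf 0.41 n 67 lo [241 248] hi [249 258]
pen both [0.466  0.2281] 0.4827
   single [0.4646 0.2299] 0.4872
   single [0.4687 0.2322] 0.4757
scene cradle px off 0.6 conf 0.7 n 932 lo [189 246] hi [228 292]
top cradle px off 2.1 conf 0.74 n 1136 lo [244 326] hi [273 369]
cradle both [ 0.4435  0.0028 -0.0295] 0.1005
   single [ 0.4427  0.003  -0.0251] 0.1334
   single [ 0.444   0.003  -0.0703] 0.0547
```

Emit:
play_rows:
  translation:
    - [0.037, -0.0207, -0.003]
    - [0.037, -0.0207, -0.003]
    - [0.037, -0.0207, -0.003]
    - [0.037, -0.0207, -0.003]
    - [0.037, -0.0207, -0.003]
    - [0.037, -0.0207, -0.003]
    - [0.037, -0.0207, -0.003]
    - [0.037, -0.0207, -0.003]
    - [0.037, -0.0207, -0.003]
    - [0.037, -0.0207, -0.003]
    - [0, 0, 0]
    - [0, 0, 0]
    - [0, 0, 0]
    - [0, 0, 0]
    - [0, 0, 0]
    - [0, 0, 0]
    - [0, 0, 0]
    - [0, 0, 0]
  delta_rot:
    - [0, 0, 0]
    - [0, 0, 0]
    - [0, 0, 0]
    - [0, 0, 0]
    - [0, 0, 0]
    - [0, 0, 0]
    - [0, 0, 0]
    - [0, 0, 0]
    - [0, 0, 0]
    - [0, 0, 0]
    - [0, 0, 9.5]
    - [0, 0, 9.5]
    - [0, 0, 9.5]
    - [0, 0, 9.5]
    - [0, 0, 9.5]
    - [0, 0, 9.5]
    - [0, 0, 9.5]
    - [0, 0, 0]
  grip: [1, 1, 1, 1, 1, 1, 1, 1, 1, 1, 1, 1, 1, 1, 1, 1, 1, 1]

```text
clock: 4.05
tool_pos: [0.4992, -0.2498, 0.3328]
eef_rot: [0.926, -0.379, 0.0, 0.0]
contact_force: [0.4, 0.2, 0.1]
opening: 1.001
finger_force: 0.0
```

```bash
cat >> h.py <<'E'
def go(pos,tz=None,tx=None):
    s=r.get_state(); p=s["tool_pos"]; A=R.from_quat(s["eef_rot"])
    print("t",round(s["clock"],2),"tcp",np.round(p,4),"x",np.round(A.as_matrix()[:,0],3),"z",np.round(A.as_matrix()[:,2],3),"q",np.round(s["q"],2),"F",np.round(s["contact_force"],2),"op",round(s["opening"]*88,1))
    if pos is not None: print("move mm (tool axes)",np.round(A.inv().apply(np.array(pos)-p)*1e3,1))
    if tz is not None:
        z=np.array(tz)/np.linalg.norm(tz); x=np.array(tx,float); x-=z*(x@z); x/=np.linalg.norm(x)
        B=R.from_matrix(np.c_[x,np.cross(z,x),z]); d=(A.inv()*B).as_rotvec(degrees=True)
        print("rot deg",np.round(d,1)); print("move mm after rot",np.round(B.inv().apply(np.array(pos)-p)*1e3,1))
E
python3 -c "
from h import *
go([.45,.15,.33],[0,0,-1],[1,-1,0])"
```

```text
t 4.05 tcp [ 0.4992 -0.2498  0.3328] x [ 0.713 -0.701  0.   ] z [-0. -0. -1.] q [ 0.27  0.57  0.18  1.75 -0.13  0.84 -1.84] F [0.43 0.22 0.1 ] op 88.1
move mm (tool axes) [-315.4 -250.7    2.6]
rot deg [ 0.  -0.   0.5]
move mm after rot [-317.5 -247.9    2.8]
```

Emit:
play_rows:
  translation:
    - [0, 0, 0]
    - [0, 0, 0]
    - [0, 0, 0]
    - [0, 0, 0]
    - [0, 0, 0]
    - [0, 0, 0]
    - [0, 0, 0]
    - [0, 0, 0]
    - [0, 0, 0]
    - [0, 0, 0]
    - [0, 0, 0]
    - [0, 0, 0]
    - [0, 0, 0]
    - [0, 0, 0]
    - [0, 0, 0]
    - [0, 0, 0]
    - [0, 0, 0]
  delta_rot:
    - [0, 0, -10.55]
    - [0, 0, -10.55]
    - [0, 0, -10.55]
    - [0, 0, -10.55]
    - [0, 0, -10.55]
    - [0, 0, -10.55]
    - [0, 0, -10.55]
    - [0, 0, -10.55]
    - [0, 0, -10.55]
    - [0, 0, -10.55]
    - [0, 0, -10.55]
    - [0, 0, -10.55]
    - [0, 0, -10.55]
    - [0, 0, -10.55]
    - [0, 0, -10.55]
    - [0, 0, -10.55]
    - [0, 0, -10.55]
  grip: [1, 1, 1, 1, 1, 1, 1, 1, 1, 1, 1, 1, 1, 1, 1, 1, 1]

```text
clock: 6.18
tool_pos: [0.4991, -0.2504, 0.333]
eef_rot: [0.381, 0.925, -0.0, 0.0]
contact_force: [-0.1, -0.3, -0.4]
opening: 1.0
finger_force: 0.0
```

Emit:
play_rows:
  translation:
    - [0.0395, 0.031, 0]
    - [0.0395, 0.031, 0]
    - [0.0395, 0.031, 0]
    - [0.0395, 0.031, 0]
    - [0.0395, 0.031, 0]
    - [0.0395, 0.031, 0]
    - [0.0395, 0.031, 0]
    - [0.0395, 0.031, 0]
    - [0, 0, 0]
    - [0, 0, 0]
    - [0, 0, 0]
    - [0, 0, 0]
    - [0, 0, 0]
    - [0, 0, 0]
    - [0, 0, 0]
    - [0, 0, 0]
    - [0, 0, 0]
  delta_rot:
    - [0, 0, 0]
    - [0, 0, 0]
    - [0, 0, 0]
    - [0, 0, 0]
    - [0, 0, 0]
    - [0, 0, 0]
    - [0, 0, 0]
    - [0, 0, 0]
    - [0, -10, 0]
    - [0, -10, 0]
    - [0, -10, 0]
    - [0, -10, 0]
    - [0, -10, 0]
    - [0, -10, 0]
    - [0, -10, 0]
    - [0, 0, 0]
    - [0, 0, 0]
  grip: [1, 1, 1, 1, 1, 1, 1, 1, 1, 1, 1, 1, 1, 1, 1, 1, 1]

```text
clock: 8.3
tool_pos: [0.4532, 0.1487, 0.333]
eef_rot: [0.316, 0.757, -0.221, 0.528]
contact_force: [-0.1, -0.7, 0.5]
opening: 0.995
finger_force: 0.0
```

```bash
python3 -c "
from h import *
go([.517,.095,.17],[.664,-.664,-.342],[-1,1,-2])
k=r.get_calibration('wrist');cv2.imwrite('pics/w1.png',r.snapshot('wrist'))
print(k['eye'],[np.round(proj(k,[p])[0]) for p in ([.627,-.015,.15],[.627,-.015,0])], [(np.round(d['point'],4),round(d['confidence'],2)) for d in r.look_for('wrist','torch')])"
```

```text
t 8.3 tcp [0.4532 0.1487 0.333 ] x [-0.243  0.245 -0.939] z [ 0.66  -0.667 -0.344] q [-0.84  0.74 -0.19  2.26  1.34  1.38 -1.44] F [-0.05 -0.74  0.51] op 87.6
move mm (tool axes) [124.4   7.7 134.1]
rot deg [-0.3 -0.1 -0.1]
move mm after rot [124.7   7.2 133.9]
[0.38154638 0.22095958 0.2929113 ] [array([327., 104.]), array([327.,  -7.])] [(array([0.7142, 0.0207, 0.0514]), 0.86), (array([ 0.7159, -0.0447,  0.0747]), 0.83), (array([ 0.5602, -0.1016,  0.0563]), 0.78), (array([ 0.6206, -0.0072,  0.0826]), 0.69)]
```

```bash
python3 -c "
from h import *
r.snapshot('wrist')
o=pick('wrist','torch',[.627,-.015,.08])
print(o and fit([o],TORCH,xy,[.627,-.015],[.01,.01]))"
```

```text
wrist torch px off 0.8 conf 0.65 n 2699 lo [  0 312] hi [109 343]
(array([ 0.62931906, -0.01802777]), np.float64(0.04589662838088181))
```

View pics/w1.png

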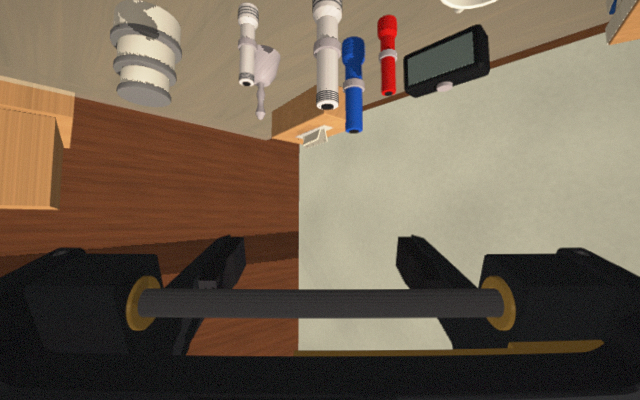

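Emit:
play_rows:
  translation:
    - [0.0263, 0.0017, 0.026]
    - [0.0263, 0.0017, 0.026]
    - [0.0263, 0.0017, 0.026]
    - [0.0263, 0.0017, 0.026]
    - [0.0263, 0.0017, 0.026]
    - [0, 0, 0.022]
    - [0, 0, 0.022]
    - [0, 0, 0.022]
    - [0, 0, 0.022]
    - [0, 0, 0.022]
    - [0, 0, 0.0185]
    - [0, 0, 0]
    - [0, 0, 0]
  delta_rot:
    - [0, 0, 0]
    - [0, 0, 0]
    - [0, 0, 0]
    - [0, 0, 0]
    - [0, 0, 0]
    - [0, 0, 0]
    - [0, 0, 0]
    - [0, 0, 0]
    - [0, 0, 0]
    - [0, 0, 0]
    - [0, 0, 0]
    - [0, 0, 0]
    - [0, 0, 0]
  grip: [1, 1, 1, 1, 1, 1, 1, 1, 1, 1, 1, 1, 1]

```text
clock: 10.12
tool_pos: [0.5981, 0.0149, 0.1208]
eef_rot: [0.315, 0.756, -0.22, 0.529]
contact_force: [-0.7, 0.0, -0.7]
opening: 0.999
finger_force: 0.0
```

```bash
python3 -c "
from h import *
go([.598,.014,.1204])
cv2.imwrite('pics/s2.png',r.snapshot('scene')[120:320,200:460].repeat(3,0).repeat(3,1)[:600,:780])
"
```

```text
t 10.12 tcp [0.5981 0.0149 0.1208] x [-0.241  0.244 -0.939] z [ 0.661 -0.667 -0.343] q [-0.5   1.2  -0.03  2.12  1.89  1.3  -1.75] F [-0.66  0.01 -0.69] op 87.9
move mm (tool axes) [ 0.2 -0.7  0.7]
```

View pics/s2.png

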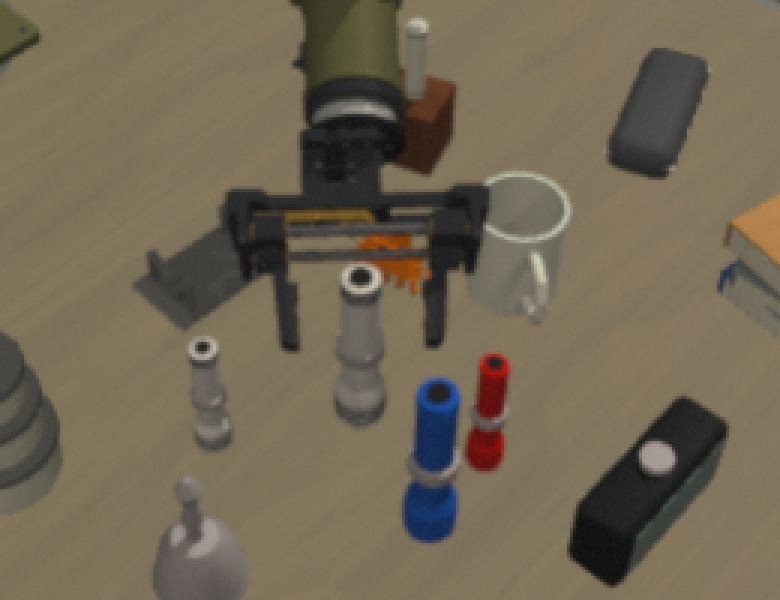

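The picture shows the torch centred between the open fingers at (360,330 in the crop), with the mug and small torch clear. I close and lift.

Emit:
play_rows:
  translation:
    - [0, 0, 0]
    - [0, 0, 0]
    - [0, 0, 0]
    - [0, 0, 0]
    - [0, 0, 0]
    - [0, 0, 0]
    - [0, 0, 0]
    - [0, 0, 0]
    - [-0.019, 0, -0.007]
    - [-0.028, 0, -0.0103]
    - [-0.028, 0, -0.0103]
    - [-0.028, 0, -0.0103]
    - [-0.028, 0, -0.0103]
    - [-0.028, 0, -0.0103]
    - [0, 0, 0]
  delta_rot:
    - [0, 0, 0]
    - [0, 0, 0]
    - [0, 0, 0]
    - [0, 0, 0]
    - [0, 0, 0]
    - [0, 0, 0]
    - [0, 0, 0]
    - [0, 0, 0]
    - [0, 0, 0]
    - [0, 0, 0]
    - [0, 0, 0]
    - [0, 0, 0]
    - [0, 0, 0]
    - [0, 0, 0]
    - [0, 0, 0]
  grip: [-1, -1, -1, -1, -1, -1, -1, -1, -1, -1, -1, -1, -1, -1, -1]
  squeeze: 35

```text
clock: 12.05
tool_pos: [0.5979, 0.0147, 0.2916]
eef_rot: [0.316, 0.756, -0.22, 0.53]
contact_force: [-0.1, 0.1, -2.1]
opening: 0.3
finger_force: 35.0
```

```bash
python3 -c "
from h import *
ps=-np.pi/2-.04; d=np.array([np.cos(ps),np.sin(ps),0]); a=np.radians(20)
tz=-np.cos(a)*np.array([0,0,1])-np.sin(a)*d
# grasp point 13 mm to tail side of cradle centre
g=np.array([.4435,.003,.042])+.013*d
print('tcp final',g-.045*tz, 'tz',tz)
go([.54,.07,.28])
"
```

```text
tcp final [ 0.44236467 -0.0253682   0.08428617] tz [ 0.01367716  0.34174656 -0.93969262]
t 12.05 tcp [0.5979 0.0147 0.2916] x [-0.238  0.245 -0.94 ] z [ 0.662 -0.667 -0.342] q [-0.52  0.84 -0.    2.18  1.79  1.19 -1.44] F [-0.06  0.07 -2.12] op 26.4
move mm (tool axes) [ 38.3  -2.3 -71.2]
```

Emit:
play_rows:
  translation:
    - [0, 0, -0.008]
    - [0, 0, -0.008]
    - [0, 0, -0.008]
    - [0, 0, -0.008]
    - [0, 0, -0.008]
    - [0, 0, 0]
    - [0, 0, 0]
    - [0, 0, 0]
    - [0, 0, 0]
    - [0, 0, 0]
    - [0, 0, 0]
  delta_rot:
    - [0, 9, 0]
    - [0, 9, 0]
    - [0, 9, 0]
    - [0, 9, 0]
    - [0, 9, 0]
    - [0, 9, 0]
    - [0, 9, 0]
    - [0, 9, 0]
    - [0, 9, 0]
    - [0, 9, 0]
    - [0, 0, 0]
  grip: [-1, -1, -1, -1, -1, -1, -1, -1, -1, -1, -1]

```text
clock: 13.42
tool_pos: [0.5768, 0.032, 0.3092]
eef_rot: [0.384, 0.909, 0.06, -0.151]
contact_force: [0.5, 0.2, -2.3]
opening: 0.294
finger_force: 35.0
```

```bash
python3 -c "
from h import *
go([.4424,-.0254,.2],[.0137,.3417,-.9397],[.04,1,0])
"
```

```text
t 13.43 tcp [0.5768 0.032  0.3092] x [-0.659  0.68   0.321] z [-0.229  0.225 -0.947] q [ 0.32  0.78 -0.67  1.52  0.19  1.15  0.44] F [ 0.47  0.21 -2.25] op 25.8
move mm (tool axes) [  14.4 -135.4  121.3]
rot deg [-15.8   1.4  43.8]
move mm after rot [ -96.3 -132.    81.1]
```

Emit:
play_rows:
  translation:
    - [0, 0, 0]
    - [0, 0, 0]
    - [0, 0, 0]
    - [0, 0, 0]
    - [0, 0, 0]
    - [-0.024, -0.033, 0.02]
    - [-0.024, -0.033, 0.02]
    - [-0.024, -0.033, 0.02]
    - [-0.024, -0.033, 0.02]
    - [0, 0, 0]
    - [0, 0, 0]
  delta_rot:
    - [-3.16, 0.28, 8.76]
    - [-3.16, 0.28, 8.76]
    - [-3.16, 0.28, 8.76]
    - [-3.16, 0.28, 8.76]
    - [-3.16, 0.28, 8.76]
    - [0, 0, 0]
    - [0, 0, 0]
    - [0, 0, 0]
    - [0, 0, 0]
    - [0, 0, 0]
    - [0, 0, 0]
  grip: [-1, -1, -1, -1, -1, -1, -1, -1, -1, -1, -1]

```text
clock: 14.8
tool_pos: [0.443, -0.0219, 0.2044]
eef_rot: [0.708, 0.685, 0.127, -0.119]
contact_force: [-0.6, 0.7, -1.6]
opening: 0.293
finger_force: 35.0
```

```bash
cat > m2.py <<'E'
from h import *
go([.4424,-.0254,.0843],[.0137,.3417,-.9397],[.04,1,0])
s=r.get_state(); A=R.from_quat(s["eef_rot"]).as_matrix(); g=s["tool_pos"]+.045*A[:,2]
for c in("scene","top","wrist"): cv2.imwrite(f"pics/{c}3.png",r.snapshot(c))
obs=[o for o in (pick(c,"torch",g) for c in("scene","top")) if o is not None]
# torch axis: p=[x,y,z of mid, azimuth of tail, elevation]
def T(p,P):
    t=np.array([np.cos(p[3])*np.cos(p[4]),np.sin(p[3])*np.cos(p[4]),np.sin(p[4])])
    u=np.cross(t,[0,0,1.]);u/=np.linalg.norm(u); v=np.cross(t,u)
    return P@np.array([u,v,t])+p[:3]-.092*t
d=np.array([-.04,-1,0]); m0=g-.013*d
p,f=fit(obs,TORCH,T,[*m0,-np.pi/2-.04,0],[.008,.008,.008,.1,.1]); print("mid0",np.round(m0,4),"fit",np.round(p,4),f)
obs=[o for o in (pick(c,"cradle",[.4435,.003,.01]) for c in("scene","top")) if o is not None]
E
python3 m2.py; python3 -c "
import cv2,numpy as np
a=cv2.imread('pics/scene3.png')[100:280,180:380];b=cv2.imread('pics/top3.png')[170:350,250:450]
cv2.imwrite('pics/c3.png',np.hstack([cv2.resize(a,(400,360)),cv2.resize(b,(400,360))]))"
```

```text
t 14.8 tcp [ 0.443  -0.0219  0.2044] x [0.03  0.939 0.343] z [ 0.016  0.343 -0.939] q [ 0.48  0.73 -0.54  2.16 -0.01  0.33  0.04] F [-0.65  0.69 -1.58] op 25.8
move mm (tool axes) [-44.5  -1.1 111.7]
rot deg [ 0.1 -0.1  0.4]
move mm after rot [-44.4  -0.5 111.7]
scene torch px off 20.0 conf 0.87 n 352 lo [137 244] hi [178 300]
top torch px off 26.2 conf 0.84 n 693 lo [244 308] hi [261 356]
mid0 [0.4443 0.0065 0.1622] fit [ 0.4443  0.0065  0.1622 -1.6108  0.    ] nan
scene cradle px off 2.3 conf 0.59 n 989 lo [189 245] hi [229 292]
top cradle px off 11.4 conf 0.53 n 282 lo [245 326] hi [271 351]h.py:31: RuntimeWarning: invalid value encountered in scalar divide
  return s.x,s.fun/len(obs)
```

View pics/c3.png

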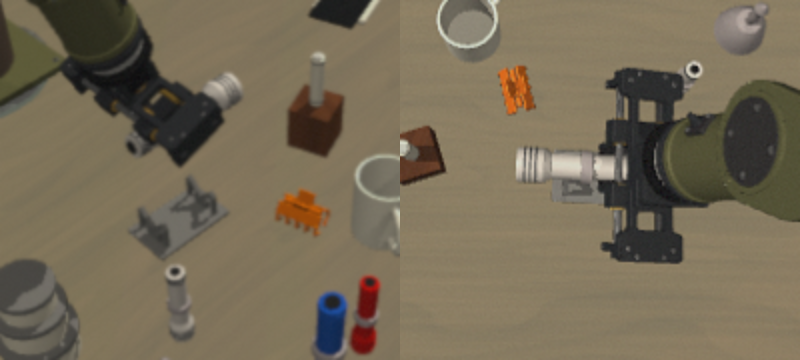

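View pics/wrist3.png

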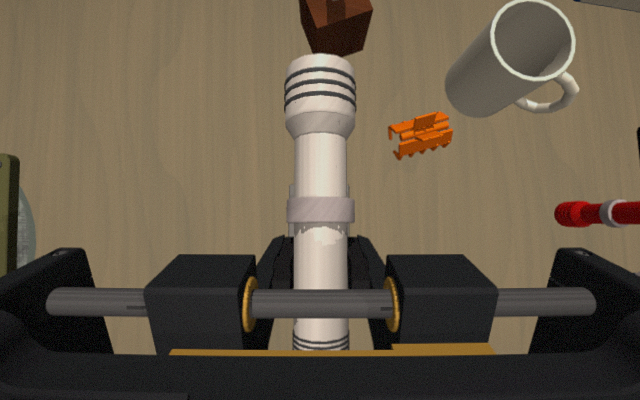

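```bash
cat > m3.py <<'E'
import sys
from h import *
s=r.get_state(); A=R.from_quat(s["eef_rot"]).as_matrix(); g=s["tool_pos"]+.045*A[:,2]
r.snapshot("wrist"); r.snapshot("top")
obs=[]
import h
for c in("wrist","top"):
    k=r.get_calibration(c); u=proj(k,[g+[0,.06,0]])[0]
    L=[np.asarray(d["pixels"],bool) for d in r.silhouettes(c,"torch")]
    if not L: continue
    b=min(L,key=lambda b:np.hypot(*(np.argwhere(b).mean(0)[::-1]-u))); W=np.ones((400,640),bool)
    if c=="wrist": W[232:]=0
    else: W[:,352:]=0
    print(c,u,b.sum(),np.argwhere(b&W).min(0),np.argwhere(b&W).max(0)); obs.append((k,b,W))
def T(p,P):
    t=np.array([np.cos(p[3])*np.cos(p[4]),np.sin(p[3])*np.cos(p[4]),np.sin(p[4])])
    u=np.cross(t,[0,0,1.]);u/=np.linalg.norm(u); v=np.cross(t,u)
    return P@np.array([u,v,t])+p[:3]-.105*t
def run(O):
    cost=lambda p:sum((np.abs(mask(k,TORCH,lambda P:T(p,P))-b)*W).sum()/b.sum() for k,b,W in O)+ ((p[2]-g[2])/.01)**2*.02
    p0=np.array([*g,-np.pi/2-.035,0.]); st=[.006,.006,.006,.08,.1]
    o=minimize(cost,p0,method="Nelder-Mead",options=dict(initial_simplex=np.vstack([p0]+[p0+np.eye(5)[i]*st[i] for i in range(5)]),maxiter=400,xatol=1e-4,fatol=1e-4))
    print("grasp",np.round(g,4),"torch z105 at",np.round(o.x[:3],4),"az,el deg",np.round(np.degrees(o.x[3:]),1),round(o.fun,3))
run(obs); [run([o]) for o in obs]
E
python3 m3.py
```

```text
wrist [315.99116965 151.6433323 ] 15509 [ 55 284] [231 355]
top [329.56693037 254.00926804] 762 [244 308] [262 351]
grasp [ 0.4438 -0.0071  0.1621] torch z105 at [ 0.4443 -0.0066  0.1612] az,el deg [-91.8   2.8] 0.063
grasp [ 0.4438 -0.0071  0.1621] torch z105 at [ 0.4443 -0.0081  0.1621] az,el deg [-91.5   1.9] 0.016
grasp [ 0.4438 -0.0071  0.1621] torch z105 at [ 0.4442 -0.0061  0.1621] az,el deg [-91.9   3.9] 0.037
```

Emit:
play_rows:
  translation:
    - [0, 0, 0]
    - [-0.0115, -0.0004, 0.0255]
    - [-0.0115, -0.0004, 0.0255]
    - [-0.0105, -0.0004, 0.0235]
    - [-0.0065, -0.0002, 0.0145]
    - [-0.0039, -0.0001, 0.0085]
    - [-0.0038, -0.0001, 0.0083]
    - [0, 0, 0]
    - [0, 0, 0]
  delta_rot:
    - [0, 2.3, 0]
    - [0, 0, 0]
    - [0, 0, 0]
    - [0, 0, 0]
    - [0, 0, 0]
    - [0, 0, 0]
    - [0, 0, 0]
    - [0, 0, 0]
    - [0, 0, 0]
  grip: [-1, -1, -1, -1, -1, -1, -1, -1, -1]

```text
clock: 16.48
tool_pos: [0.4414, -0.0266, 0.0885]
eef_rot: [0.705, 0.682, 0.141, -0.133]
contact_force: [-0.0, 0.5, -0.8]
opening: 0.295
finger_force: 35.0
```

```bash
python3 -c "
from h import *
go(None)
s=r.get_state();print(s['tool_pos']+.045*R.from_quat(s['eef_rot']).as_matrix()[:,2])
W=r.snapshot('wrist');S=r.snapshot('scene')[130:250,200:340]
cv2.imwrite('pics/c4.png',np.hstack([cv2.resize(W[:,130:530],(400,400)),cv2.resize(S,(400,400))]))"
```

```text
t 16.48 tcp [ 0.4414 -0.0266  0.0885] x [0.031 0.924 0.381] z [ 0.017  0.38  -0.925] q [ 0.47  0.98 -0.48  2.19  0.05  0.08  0.1 ] F [-0.05  0.54 -0.82] op 25.9
[ 0.44220362 -0.00945331  0.0468417 ]
```

View pics/c4.png

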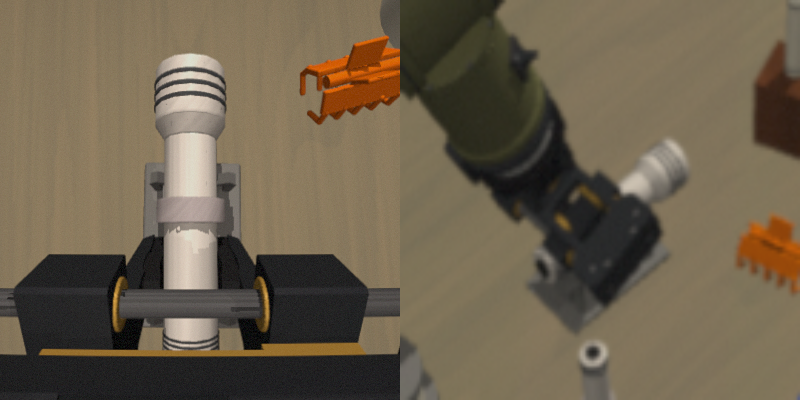

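Emit:
play_rows:
  translation:
    - [-0.0006, 0, 0.0014]
    - [-0.0006, 0, 0.0014]
    - [0, 0, 0]
    - [0, 0, 0]
  delta_rot:
    - [0, 0, 0]
    - [0, 0, 0]
    - [0, 0, 0]
    - [0, 0, 0]
  grip: [-1, -1, -1, -1]

```text
clock: 17.08
tool_pos: [0.4412, -0.0267, 0.085]
eef_rot: [0.705, 0.682, 0.141, -0.134]
contact_force: [-0.4, -0.4, -2.2]
opening: 0.294
finger_force: 35.0
```

Emit:
play_rows:
  translation:
    - [-0.0004, 0, 0.001]
    - [0, 0, 0]
    - [0, 0, 0]
  delta_rot:
    - [0, 0, 0]
    - [0, 0, 0]
    - [0, 0, 0]
  grip: [-1, -1, -1]

```text
clock: 17.45
tool_pos: [0.4413, -0.0266, 0.0839]
eef_rot: [0.705, 0.682, 0.141, -0.134]
contact_force: [0.4, -0.7, -1.4]
opening: 0.296
finger_force: 35.0
```

Emit:
play_rows:
  translation:
    - [-0.0004, 0, 0.001]
    - [0, 0, 0]
    - [0, 0, 0]
    - [0, 0, 0]
    - [0, 0, 0]
    - [0, 0, 0]
    - [0, 0, 0]
    - [0, 0, 0]
  delta_rot:
    - [0, 0, 0]
    - [0, 0, 0]
    - [0, 0, 0]
    - [0, 0, 0]
    - [0, 0, 0]
    - [0, 0, 0]
    - [0, 0, 0]
    - [0, 0, 0]
  grip: [-1, -1, -0.3, -0.2, -0.1, 0, 0.1, 0.2]

```text
clock: 18.45
tool_pos: [0.4412, -0.0266, 0.0828]
eef_rot: [0.705, 0.682, 0.141, -0.134]
contact_force: [0.2, -0.1, -0.7]
opening: 0.599
finger_force: 0.0
```

Emit:
play_rows:
  translation:
    - [0, 0, -0.01]
    - [0, 0, -0.02]
    - [0, 0, -0.03]
    - [0, 0, -0.03]
    - [0, 0, -0.03]
    - [0, 0, -0.03]
    - [0, 0, 0]
  delta_rot:
    - [0, 0, 0]
    - [0, 0, 0]
    - [0, 0, 0]
    - [0, 0, 0]
    - [0, 0, 0]
    - [0, 0, 0]
    - [0, 0, 0]
  grip: [0.2, 0.2, 0.2, 0.2, 0.2, 0.2, 0.2]

```text
clock: 19.32
tool_pos: [0.4395, -0.0849, 0.2233]
eef_rot: [0.706, 0.681, 0.141, -0.132]
contact_force: [-0.3, 0.7, -0.4]
opening: 0.595
finger_force: 0.0
```

```bash
python3 -c "
from h import *
go([.466,.23,.26],[0,0,-1],[0,1,0])
go([.466,.23,.26],[0,0,-1],[1,0,0])
W=r.snapshot('wrist');S=r.snapshot('scene')[130:250,200:340]
cv2.imwrite('pics/c5.png',np.hstack([cv2.resize(W[:,120:520],(400,400)),cv2.resize(S,(400,400))]))"
```

```text
t 19.32 tcp [ 0.4395 -0.0849  0.2233] x [0.031 0.925 0.379] z [ 0.021  0.378 -0.925] q [ 0.68  0.73 -0.61  2.1   0.02  0.47  0.14] F [-0.31  0.67 -0.38] op 52.4
move mm (tool axes) [306.   15.2  85.7]
rot deg [  0.8 -22.3  -2. ]
move mm after rot [314.9  26.5 -36.7]
t 19.32 tcp [ 0.4395 -0.0849  0.2233] x [0.031 0.925 0.379] z [ 0.021  0.378 -0.925] q [ 0.68  0.73 -0.61  2.1   0.02  0.47  0.14] F [-0.31  0.67 -0.38] op 52.4
move mm (tool axes) [306.   15.2  85.7]
rot deg [-16.7 -18.   86.8]
move mm after rot [  26.5 -314.9  -36.7]
```

View pics/c5.png

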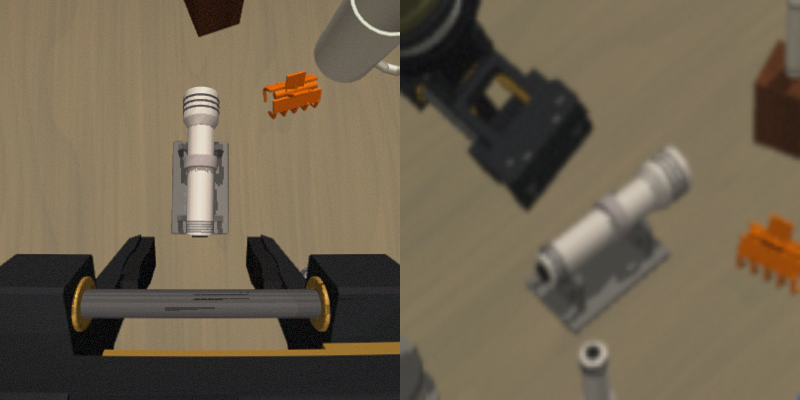

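The torch lies in the notches with its head past the far end and the band at (200,160) in the left crop. Now I go for the pen.

Emit:
play_rows:
  translation:
    - [0, 0, 0]
    - [0, 0, 0]
    - [0, 0, 0]
    - [0.045, 0.0038, -0.0053]
    - [0.045, 0.0038, -0.0053]
    - [0.045, 0.0038, -0.0053]
    - [0.045, 0.0038, -0.0053]
    - [0.045, 0.0038, -0.0053]
    - [0.045, 0.0038, -0.0053]
    - [0.045, 0.0038, -0.0053]
    - [0, 0, 0]
    - [0, 0, 0]
  delta_rot:
    - [0.27, -7.4, -0.67]
    - [0.27, -7.4, -0.67]
    - [0.27, -7.4, -0.67]
    - [0, 0, 0]
    - [0, 0, 0]
    - [0, 0, 0]
    - [0, 0, 0]
    - [0, 0, 0]
    - [0, 0, 0]
    - [0, 0, 0]
    - [0, 0, 0]
    - [0, 0, 0]
  grip: [0.2, 0.2, 0.2, 0.2, 0.2, 0.2, 0.2, 0.2, 0.2, 0.2, 0.2, 0.2]

```text
clock: 20.92
tool_pos: [0.4639, 0.2304, 0.2585]
eef_rot: [0.706, 0.708, -0.002, -0.002]
contact_force: [0.6, -0.3, 0.4]
opening: 0.602
finger_force: 0.0
```

```bash
python3 -c "
from h import *
go([.466,.23,.151],[0,0,-1],[0,1,0])
r.snapshot('wrist'); k=r.get_calibration('wrist'); print('proj pen top',proj(k,[[.466,.23,.141]]))
up=lambda p,P:xy(p,P)+[0,0,.004]
o=pick('wrist','tester',[.466,.23,.1]); o2=pick('wrist','stand',[.466,.23,.04])
if o: print(fit([o],PEN,up,[.466,.23],[.006,.006]))
if o2: print(fit([o2] if not o else [(o[0],o[1]|o2[1])],STAND+[p+[0,0,.004] for p in PEN],yaw,[.466,.23,.28],[.006,.006,.1]))
"
```

```text
t 20.93 tcp [0.4639 0.2304 0.2585] x [-0.003  1.     0.001] z [-0.006  0.001 -1.   ] q [-0.49  0.62 -0.1   1.93  0.09  0.6  -0.64] F [ 0.57 -0.33  0.42] op 52.9
move mm (tool axes) [ -0.5   2.7 107.5]
rot deg [-0.3 -0.1  0.2]
move mm after rot [ -0.4   2.1 107.5]
proj pen top [[322.95085326 217.36347424]]
wrist tester px off 7.6 conf 0.63 n 837 lo [187 312] hi [230 335]
wrist stand px off 1.0 conf 0.81 n 2594 lo [155 291] hi [225 356]
(array([0.46662302, 0.2281    ]), np.float64(0.07758363201911589))
(array([0.46751638, 0.22702017, 0.33900837]), np.float64(0.03690405685519692))
```

Emit:
play_rows:
  translation:
    - [-0.0024, 0.003, 0]
    - [0, 0, 0.02]
    - [0, 0, 0.02]
    - [0, 0, 0.02]
    - [0, 0, 0.02]
    - [0, 0, 0.015]
    - [0, 0, 0.012]
    - [0, 0, 0]
    - [0, 0, 0]
    - [0, 0, 0]
    - [0, 0, 0]
    - [0, 0, 0]
    - [0, 0, 0]
    - [0, 0, 0]
    - [0, 0, 0]
  delta_rot:
    - [-0.3, -0.1, 0.2]
    - [0, 0, 0]
    - [0, 0, 0]
    - [0, 0, 0]
    - [0, 0, 0]
    - [0, 0, 0]
    - [0, 0, 0]
    - [0, 0, 0]
    - [0, 0, 0]
    - [0, 0, 0]
    - [0, 0, 0]
    - [0, 0, 0]
    - [0, 0, 0]
    - [0, 0, 0]
    - [0, 0, 0]
  grip: [0.2, 0.2, 0.2, 0.2, 0.2, 0.2, 0.2, 0.2, -1, -1, -1, -1, -1, -1, -1]
  squeeze: 20

```text
clock: 22.95
tool_pos: [0.4678, 0.229, 0.1527]
eef_rot: [0.708, 0.707, 0.001, -0.0]
contact_force: [-2.4, -0.7, 4.4]
opening: 0.195
finger_force: 20.0
```

```bash
python3 -c "
from h import *
go([.467,.228,.151],[0,0,-1],[0,1,0])
"
```

```text
t 22.95 tcp [0.4678 0.229  0.1527] x [0.001 1.    0.001] z [ 0.001  0.001 -1.   ] q [-0.51  0.8  -0.06  2.    0.12  0.34 -0.67] F [-2.45 -0.67  4.42] op 17.2
move mm (tool axes) [-1.  -0.8  1.7]
rot deg [ 0.1 -0.1 -0.1]
move mm after rot [-1.  -0.8  1.7]
```

Emit:
play_rows:
  translation:
    - [0, 0, -0.005]
    - [0, 0, -0.01]
    - [0, 0, -0.015]
    - [0, 0, -0.02]
    - [0, 0, -0.02]
    - [0, 0, -0.02]
    - [0, 0, -0.02]
    - [0, 0, -0.02]
    - [0, 0, 0]
    - [0, 0, 0]
    - [0, 0, 0]
  delta_rot:
    - [0, 0, 0]
    - [0, 0, 0]
    - [0, 0, 0]
    - [0, 0, 0]
    - [0, 0, 0]
    - [0, 0, 0]
    - [0, 0, 0]
    - [0, 0, 0]
    - [0, 0, 0]
    - [0, 0, 0]
    - [0, 0, 0]
  grip: [-1, -1, -1, -1, -1, -1, -1, -1, -1, -1, -1]

```text
clock: 24.32
tool_pos: [0.4674, 0.2285, 0.2818]
eef_rot: [0.708, 0.707, 0.0, -0.0]
contact_force: [0.8, 0.1, -0.3]
opening: 0.2
finger_force: 20.0
```

```bash
cat > m4.py <<'E'
from h import *
go([.4435,.019,.26],[0,0,-1],[0,1,0])
s=r.get_state(); A=R.from_quat(s["eef_rot"]).as_matrix(); g=s["tool_pos"]+.045*A[:,2]
im={c:r.snapshot(c) for c in("scene","top","wrist")}
o0=g-[0,0,.1037]
k=r.get_calibration("scene"); obs=pick("scene","tester",o0+[0,0,.06])
FULL=[cyl([(.003,.003),(.014,.003)]),cyl([(.014,.005),(.06,.005)]),cyl([(.06,.009),(.137,.009)])]
print("scene proj tip",proj(k,[o0])[0],"shoulder",proj(k,[o0+[0,0,.06]])[0])
W=r.get_calibration("wrist"); print("wrist proj tip",proj(W,[o0])[0],"shoulder",proj(W,[o0+[0,0,.06]])[0])
w=pick("wrist","tester",o0+[0,0,.03])
for c in("scene","wrist"):
    print(c,[(np.round(d["point"],4),round(d["confidence"],2)) for d in r.look_for(c,"tester_tip")])
u=proj(k,[o0+[0,0,.03]])[0].astype(int)
S=im["scene"][u[1]-50:u[1]+50,u[0]-50:u[0]+50]
cv2.imwrite("pics/c6.png",np.hstack([cv2.resize(im["wrist"][:,120:520],(400,400)),cv2.resize(S,(400,400),interpolation=cv2.INTER_CUBIC)]))
# torch pose from top view and scene
def T(p,P):
    t=np.array([np.cos(p[3])*np.cos(p[4]),np.sin(p[3])*np.cos(p[4]),np.sin(p[4])])
    a=np.cross(t,[0,0,1.]);a/=np.linalg.norm(a); v=np.cross(t,a)
    return P@np.array([a,v,t])+[p[0],p[1],p[2]]-.092*t
O=[o for o in (pick(c,"torch",[.4435,.015,.042]) for c in("scene","top")) if o is not None]
for q in [O]+[[o] for o in O]: 
    p,f=fit(q,TORCH,lambda p,P:T([p[0],p[1],.042,p[2],0],P),[.4435,.003,-1.61],[.006,.006,.05])
    print("torch mid",np.round(p,4),round(f,3),"band",np.round(p[:2]-.016*np.array([np.cos(p[2]),np.sin(p[2])]),4))
E
python3 m4.py
```

```text
t 24.32 tcp [0.4674 0.2285 0.2818] x [0.001 1.    0.001] z [ 0.     0.001 -1.   ] q [-0.48  0.58 -0.1   1.91  0.09  0.66 -0.63] F [ 0.84  0.09 -0.34] op 17.6
move mm (tool axes) [-209.6  -23.6   21.7]
rot deg [ 0.  -0.  -0.1]
move mm after rot [-209.5  -23.9   21.8]
scene tester px off 3.9 conf 0.67 n 254 lo [ 86 335] hi [129 343]
scene proj tip [338.52988623 130.27866738] shoulder [339.36015788 110.60602414]
wrist proj tip [319.35241873 205.6568744 ] shoulder [319.18762678 232.7024521 ]
wrist tester px off 41.4 conf 0.76 n 2330 lo [206 301] hi [323 340]
scene []
wrist []
scene torch px off 3.9 conf 0.78 n 769 lo [174 247] hi [215 301]
top torch px off 4.5 conf 0.9 n 754 lo [248 310] hi [264 371]
torch mid [ 0.4442  0.0049 -1.6055] 0.084 band [0.4448 0.0209]
torch mid [ 0.4439  0.0043 -1.5933] 0.082 band [0.4442 0.0202]
torch mid [ 0.4443  0.006  -1.616 ] 0.065 band [0.445  0.0219]
```

View pics/c6.png

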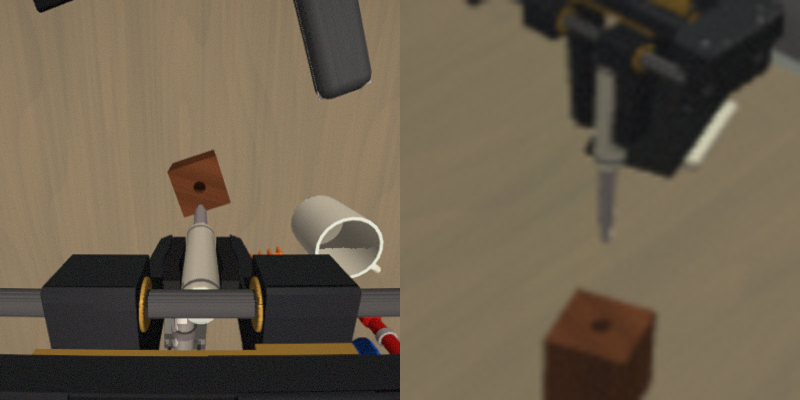

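The pen hangs upright in the grip, tip at (200,206) in the left crop, matching the predicted position. I carry it over the band.

Emit:
play_rows:
  translation:
    - [-0.026, -0.0029, 0]
    - [-0.026, -0.0029, 0]
    - [-0.026, -0.0029, 0]
    - [-0.026, -0.0029, 0]
    - [-0.026, -0.0029, 0]
    - [-0.026, -0.0029, 0]
    - [-0.026, -0.0029, 0]
    - [-0.026, -0.0026, 0]
    - [0, 0, 0.02]
    - [0, 0, 0]
    - [0, 0, 0]
  delta_rot:
    - [0, 0, 0]
    - [0, 0, 0]
    - [0, 0, 0]
    - [0, 0, 0]
    - [0, 0, 0]
    - [0, 0, 0]
    - [0, 0, 0]
    - [0, 0, 0]
    - [0, 0, 0]
    - [0, 0, 0]
    - [0, 0, 0]
  grip: [-1, -1, -1, -1, -1, -1, -1, -1, -1, -1, -1]

```text
clock: 26.15
tool_pos: [0.4449, 0.0213, 0.2625]
eef_rot: [0.707, 0.707, 0.001, 0.0]
contact_force: [0.1, 0.6, 0.1]
opening: 0.195
finger_force: 20.0
```

```bash
cat > m5.py <<'E'
from h import *
go([.4445,.0205,.2037],[0,0,-1],[0,1,0])
s=r.get_state(); tip=s["tool_pos"]-[0,0,.1487]
r.snapshot("wrist"); r.snapshot("scene"); W=r.get_calibration("wrist"); K=r.get_calibration("scene")
for nm,k in(("wrist",W),("scene",K)):
    print(nm,"tip",np.round(proj(k,[tip])[0],1),"band top",np.round(proj(k,[[.4445,.0205,.06]])[0],1))
    for n in("torch_band","tester","torch"):
        L=r.silhouettes(nm,n)
        for d in L[:3]:
            b=np.asarray(d["pixels"],bool); a=np.argwhere(b)
            if len(a): print("  ",n,round(d["confidence"],2),b.sum(),a.min(0),a.max(0))
    print("  ",[(np.round(d["point"],4),round(d["confidence"],2)) for d in r.look_for(nm,"torch_band")])
k=W
def T(p,P):
    t=np.array([np.cos(p[2]),np.sin(p[2]),0]); a=np.array([t[1],-t[0],0]); v=np.cross(t,a)
    return P@np.array([a,v,t])+[p[0],p[1],.042]-.092*t
L=[np.asarray(d["pixels"],bool) for d in r.silhouettes("wrist","torch")]
im=r.snapshot("wrist"); sc=r.snapshot("scene"); u=proj(K,[[.4445,.0205,.08]])[0].astype(int)
ov=im.copy()
cv2.drawMarker(ov,tuple(int(v) for v in proj(W,[tip])[0]),(0,0,255),cv2.MARKER_CROSS,8,1)
cv2.drawMarker(ov,tuple(int(v) for v in proj(W,[[.4445,.0205,.06]])[0]),(255,0,0),cv2.MARKER_CROSS,8,1)
cv2.imwrite("pics/c7.png",np.hstack([cv2.resize(ov[100:300,220:420],(400,400)),cv2.resize(sc[u[1]-40:u[1]+40,u[0]-40:u[0]+40],(400,400),interpolation=cv2.INTER_CUBIC)]))
E
python3 m5.py
```

```text
t 26.15 tcp [0.4449 0.0213 0.2625] x [0.001 1.    0.002] z [ 0.002  0.002 -1.   ] q [-0.07  0.53 -0.13  2.13  0.14  0.48 -0.3 ] F [0.14 0.61 0.08] op 17.1
move mm (tool axes) [-0.9 -0.5 58.8]
rot deg [ 0.1 -0.1 -0. ]
move mm after rot [-0.8 -0.4 58.8]
wrist tip [319.1 205.7] band top [318.8 191.1]
   torch_band 0.97 2248 [175 526] [222 631]
   torch_band 0.9 1206 [222 516] [259 572]
   torch_band 0.89 2918 [118 304] [232 341]
   tester 0.65 2299 [206 302] [323 338]
   torch 0.88 3074 [118 303] [232 342]
   torch 0.87 1239 [222 516] [258 576]
   torch 0.59 2256 [176 526] [221 632]
   [(array([0.4465, 0.0502, 0.0559]), 0.96), (array([0.7166, 0.0178, 0.0716]), 0.89), (array([ 0.7186, -0.0494,  0.0354]), 0.6)]
scene tip [272.2 173.8] band top [273.4 190.2]
   torch_band 0.88 756 [175 247] [215 301]
   torch_band 0.7 334 [239 356] [275 367]
   torch_band 0.68 391 [234 263] [270 277]
   torch 0.89 410 [233 263] [270 277]
   torch 0.8 418 [238 354] [276 368]
   torch 0.78 750 [174 247] [215 301]
   [(array([0.7306, 0.0072, 0.0586]), 0.89), (array([ 0.5734, -0.1145,  0.0589]), 0.87), (array([ 0.7336, -0.0672,  0.0809]), 0.86), (array([0.452 , 0.0154, 0.0485]), 0.56), (array([0.6216, 0.3845, 0.0334]), 0.27)]
```

View pics/c7.png

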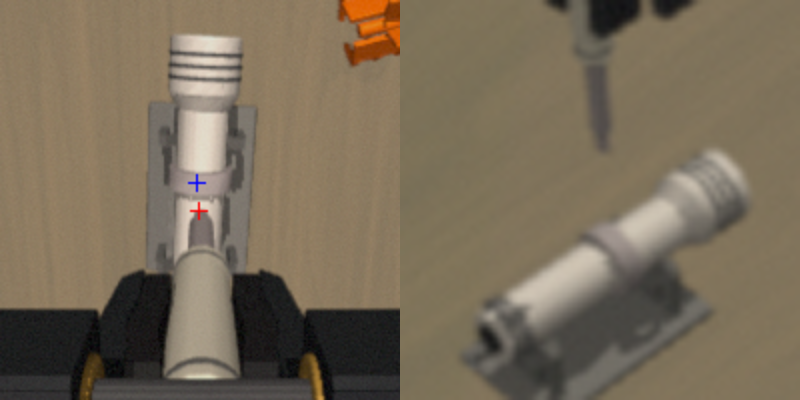

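Wrist crop: band centre is near (202,183) and the pen tip near (202,211), so aim is within about 1 mm; I shift +x slightly and descend.

Emit:
play_rows:
  translation:
    - [-0.0006, 0.0008, 0]
    - [0, 0, 0.015]
    - [0, 0, 0.015]
    - [0, 0, 0.012]
    - [0, 0, 0.008]
    - [0, 0, 0]
    - [0, 0, 0]
    - [0, 0, 0]
  delta_rot:
    - [0, 0, 0]
    - [0, 0, 0]
    - [0, 0, 0]
    - [0, 0, 0]
    - [0, 0, 0]
    - [0, 0, 0]
    - [0, 0, 0]
    - [0, 0, 0]
  grip: [-1, -1, -1, -1, -1, -1, -1, -1]

```text
clock: 27.8
tool_pos: [0.4458, 0.0204, 0.2126]
eef_rot: [0.708, 0.707, 0.001, 0.0]
contact_force: [0.1, 0.8, -0.6]
opening: 0.195
finger_force: 20.0
```

```bash
cat > f.py <<'E'
from h import *
z=[];F=[]
for i in range(8):
    r.snapshot("scene"); s=r.get_state(); z.append(s["tool_pos"]); F.append(s["contact_force"])
print("t",s["clock"],"tcp",np.round(np.mean(z,0),4),"sd",np.round(np.std(z,0),4),"F",np.round(np.mean(F,0),2),"sd",np.round(np.std(F,0),2))
E
python3 f.py
```

```text
t 28.2 tcp [0.4456 0.0203 0.2124] sd [0.0001 0.     0.0001] F [-0.11  0.1  -0.71] sd [0.58 0.55 0.34]
```

Emit:
play_rows:
  translation:
    - [0, 0, 0.0025]
    - [0, 0, 0.0022]
    - [0, 0, 0]
    - [0, 0, 0]
  delta_rot:
    - [0, 0, 0]
    - [0, 0, 0]
    - [0, 0, 0]
    - [0, 0, 0]
  grip: [-1, -1, -1, -1]

```text
clock: 28.7
tool_pos: [0.4456, 0.0203, 0.2075]
eef_rot: [0.708, 0.707, 0.001, 0.0]
contact_force: [0.2, 0.5, 1.1]
opening: 0.192
finger_force: 20.0
```

```bash
python3 f.py
```

```text
t 29.1 tcp [0.4456 0.0204 0.2075] sd [0. 0. 0.] F [0.15 0.12 0.56] sd [0.51 0.41 0.33]
```

Emit:
play_rows:
  translation:
    - [0, 0, 0.001]
    - [0, 0, 0.001]
    - [0, 0, 0]
    - [0, 0, 0]
  delta_rot:
    - [0, 0, 0]
    - [0, 0, 0]
    - [0, 0, 0]
    - [0, 0, 0]
  grip: [-1, -1, -1, -1]

```text
clock: 29.6
tool_pos: [0.4456, 0.0204, 0.2055]
eef_rot: [0.708, 0.707, 0.001, 0.0]
contact_force: [-0.1, 0.7, 1.1]
opening: 0.198
finger_force: 20.0
```

```bash
python3 f.py
```

```text
t 30.0 tcp [0.4456 0.0204 0.2055] sd [0. 0. 0.] F [ 0.32 -0.1   1.12] sd [0.33 0.56 0.38]
```

Emit:
play_rows:
  translation:
    - [0, 0, 0.0011]
    - [0, 0, 0]
    - [0, 0, 0]
    - [0, 0, 0]
  delta_rot:
    - [0, 0, 0]
    - [0, 0, 0]
    - [0, 0, 0]
    - [0, 0, 0]
  grip: [-1, -1, -1, -1]

```text
clock: 30.5
tool_pos: [0.4456, 0.0203, 0.2044]
eef_rot: [0.708, 0.707, 0.001, 0.0]
contact_force: [0.2, 0.4, 1.5]
opening: 0.198
finger_force: 20.0
```

```bash
python3 f.py; python3 -c "
from h import *
W=r.snapshot('wrist');S=r.snapshot('scene');u=proj(r.get_calibration('scene'),[[.4445,.0205,.08]])[0].astype(int)
cv2.imwrite('pics/c8.png',np.hstack([cv2.resize(W[100:300,220:420],(400,400)),cv2.resize(S[u[1]-40:u[1]+40,u[0]-40:u[0]+40],(400,400),interpolation=cv2.INTER_CUBIC)]))"
```

```text
t 30.9 tcp [0.4456 0.0204 0.2044] sd [0. 0. 0.] F [0.08 0.08 1.01] sd [0.36 0.39 0.4 ]
```

View pics/c8.png

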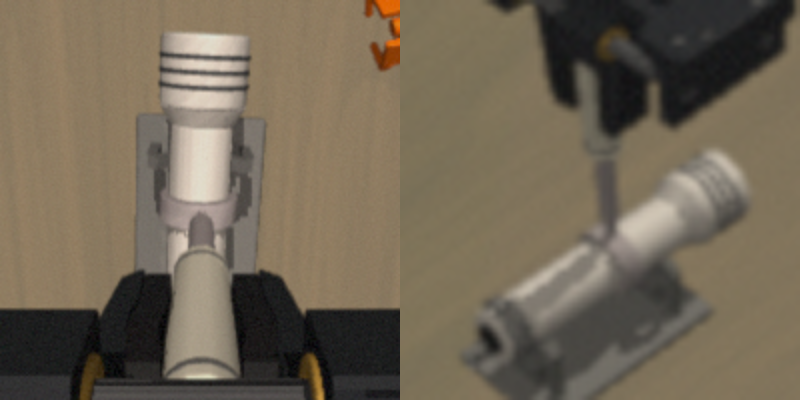

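The tip stands on the band, at (203,213) in the wrist crop. Force and height together put the pin about 4.6 mm in, so I add a touch.

Emit:
play_rows:
  translation:
    - [0, 0, 0.0003]
    - [0, 0, 0]
    - [0, 0, 0]
    - [0, 0, 0]
  delta_rot:
    - [0, 0, 0]
    - [0, 0, 0]
    - [0, 0, 0]
    - [0, 0, 0]
  grip: [-1, -1, -1, -1]

```text
clock: 31.5
tool_pos: [0.4456, 0.0204, 0.2041]
eef_rot: [0.708, 0.707, 0.001, 0.0]
contact_force: [1.1, -0.4, 1.1]
opening: 0.197
finger_force: 20.0
```

```bash
python3 f.py; python3 f.py; python3 -c "
from plant import r
print(r.finish_job())"
```

```text
t 31.9 tcp [0.4456 0.0204 0.2041] sd [0. 0. 0.] F [0.1  0.24 1.13] sd [0.37 0.43 0.38]
t 32.3 tcp [0.4456 0.0204 0.2041] sd [0. 0. 0.] F [0.41 0.18 1.17] sd [0.46 0.5  0.46]
the job is handed in; nothing more can be done
None
```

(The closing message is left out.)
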